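# Index the turret stop of a drilling jig and push the batten up to it

### The job

Set the drilling jig for its next hole: flick the black six-lobed thumbwheel round, click by click, with a fingertip at its edge until the longest of the six stop screws points straight down the work channel and the wheel rests in its click. Then push the wooden batten along the channel from its free end, without picking it up, until its other end is up against that screw. Only the fingers may touch the jig and the batten; leave the pencil on the jig and the tools and bottles round about where they are.

Things in the scene. Friction and masses are not known exactly. Their poses are not given: they have to be found in the camera images.
- jig: Drilling jig screwed to the bench: plywood board 124 mm (x) by 335 mm (y), 12 mm thick, y -180 to 155 mm in its frame. Origin: underside of the board, on the centre line of the work channel, which runs along its y between two low aluminium rails (39 mm apart inside, 10 mm wide, tops at z 22 mm, y 5 to 150 mm), open at the +y end. Turret at the -y end.
- bridge (a point): Middle of the top of the dark steel bridge with the drill bush that crosses over the channel: jig frame x -42 to 42, y 35 to 59 mm, underside at z 40 mm, top 52 mm, bush and bolts to 56 mm. This point: 0, 47, 52 mm.
- turret (a joint): Turret angle about its upright axis, rad, anticlockwise from above. A sprung roller holds it at each multiple of 1.047: 6 clicks a turn, either way, no end stops. Pushed past half-way it snaps on, before that it springs back. About 6 N on a lobe turns it. At 0 or a whole turn (6.283) the longest screw faces the channel. Starts in any other click, very rarely balanced between two.
- wheel_axis (a point): On the turret's upright axis at mid-height of the black thumbwheel (jig frame 0, -105, 57 mm). Wheel: z 46 to 68 mm, hub radius 31 mm, six lobes with round ends of radius 6 mm centred 40 mm from the axis (92 mm over all, about 28 mm free between lobes), one lobe above each screw: in every click a lobe points along the jig's +y and a gap faces its -x. Steel cap on top to z 75 mm.
- long_tip (a point): Centre of the longest stop screw's tip; turns with the turret. Six radial steel stop screws, 8 mm thick, z 22 to 30 mm (jig frame), stick out below the wheel from a drum of radius 30 mm; tips, anticlockwise from the longest, 74, 53, 60, 50, 63 and 56 mm from the axis.
- stop_point (a point): Fixed point of the jig (0, -31, 26 mm in its frame) on the channel's centre line: here the longest screw's tip stands when that screw is clicked in towards the channel. The plunger's housing stands at the turret's other side, y below -151 mm, z up to 28 mm.
- batten: Planed brown wooden batten 36 mm wide (x), 120 mm long (y), 24 mm thick, 60 to 130 g; origin at the centre of its underside. Lies flat in the channel (top 14 mm above the rails) with 1.5 mm play each side, its y along the jig's, passing under the bridge, its -y end 20 to 55 mm short of stop_point.
- batten_end (a point): Centre of the batten's end face towards the turret (-y).
- batten_back (a point): Centre of the batten's other, free end face (+y), where it is pushed; 24 mm above the bench.
- pencil: Pencil 8 x 170 x 7 mm lying loose on the jig's board along the channel, 53 mm in -x from the channel's centre line. Bystander.
- try_square: Try square, 196 x 105 x 17 mm, lying on the bench. Bystander; origin under its middle.
- screwdriver: Screwdriver, 192 mm long, lying behind the vice. Bystander.
- glue_bottle: Glue bottle, 50 mm wide, 157 mm high, standing behind the vice. Bystander.
- spray_can: Small spray can, 54 mm wide, 152 mm high, standing behind the vice. Bystander.

How it is judged:
On the way, in this order (a step that is already met when the one before it is completed fails the run):
1. the longest stop screw is clicked in, pointing down the channel (horizontal distance between long_tip and stop_point below 0.006 m and velocity of joint turret between -0.3 and 0.3 rad/s), for 0.3 s.
2. the batten's end is up against the longest screw (y of batten_end in the frame of jig below -0.0285 m and horizontal distance between batten_end and long_tip below 0.006 m), for 0.2 s.
At the end, for the whole second after the job is handed in: The longest screw points down the channel (tip within 6 mm of its place), the turret at rest in its click; the batten lies flat and straight in the channel, at rest, its end within 2.5 mm of the screw (all of step 1 and all of step 2 and z of batten in the frame of jig below 0.015 m and angle between batten's own z axis and vertical below 0.06 rad and angle between the y axis of batten and the y axis of jig, either way round below 0.07 rad and linear speed of batten below 0.01 m/s); the robot touches nothing.
It fails at once if the batten was lifted or tipped (z of batten in the frame of jig above 0.02 m or angle between batten's own z axis and vertical above 0.15 rad).
It fails at once if the jig, its wheel or the batten was touched with more than the fingers (contact force between the arm and jig above 3 N or contact force between the arm and batten above 3 N).
It fails at once if the pencil on the jig was moved (distance of pencil from where it was at the start of the episode above 0.015 m).
It fails at once if one of the other things on the bench was moved or tipped (distance of any of try_square, screwdriver, glue_bottle, spray_can from where it was at the start of the episode above 0.015 m or angle between any of glue_bottle, spray_can's own z axis and vertical above 0.2 rad).
It also fails if it takes over 64 s, if anything falls off the work surface, if the arm or the gripper's body presses on something with over 40 N, if the wrist force passes 120 N, or if a joint passes its speed limit or range.

### The arm

A 7-joint arm with a two-finger parallel gripper is mounted at the origin on the work surface; the furniture and walls round the work are solid. World frame = base frame: x ahead of the robot, y to its left, z up, the work surface at z = 0. Lengths are in m, angles in rad, forces in N, time in s.
With the tool pointing down it reaches from about 0.4 to 0.9 m from the base axis. Payload 5.6 kg.
Tool frame: the origin (TCP) lies at the very end of the fingers, on their centre line; the grasp point (between the pads) lies 19 mm behind it (arm.hold_point_z is the z of the grasp point in the tool frame, in m); z points along the fingers, y is the line along which they close (so a half turn about z gives the same grasp; the last joint's range is limited). The gripper opens to 92 mm and grips with 3 to 60 N. Pads are 20 mm wide; open, the fingers measure 128 mm over their backs; the gripper's body (75 mm by 189 mm) begins 69 mm behind the grasp point.
Start: joints at [-1.166, 0.468, -0.012, 1.603, 0.006, 1.071, -0.056], TCP at [0.281, 0.586, 0.215] pointing down, gripper open.
Joint ranges: [-2.53, 2.53], [-0.31, 2.02], [-1.57, 1.55], [0.28, 2.44], [-1.29, 4.43], [0.15, 1.84], [-2.92, 2.92]. Speed limits (rad/s): [2.57, 2.57, 3.14, 3.14, 3.14, 3.14, 3.14].

### API

Orientations are given as a rotation vector (axis times angle).
In Python, from plant import arm gives the robot as it stands.
- The arm moves only by the shell command python3 -m inch 'ROWS'. ROWS is JSON, one flat list of numbers, 7 for each row, row after row: the shift along the world's x, y, z normalised to -1 to 1, where 1 is 0.15 m, then the turn, a rotation vector about the world's x, y, z normalised to -1 to 1, where 1 is 0.5 rad, then the opening, from -1 (shut) to 1 (fully open). A call has 1 to 10 rows; each row shifts and turns the commanded pose from where the row before left it; what a row does not reach is not made up. A row lasts 1/8 s, in which the tool goes at most 62.5 mm and 10.7 degrees, less where a joint would pass 70% of its speed; a pose out of reach is approached as far as the arm can. A call with a number of a shift or a turn outside -1 to 1 is refused whole. A call with a gripper value outside its range is refused whole. The fingers move at their own pace and stop on an object; the grip force is fixed at half the most. Time passes only in rows, so rows that do not move let the fingers close. It gives the time, the measured TCP pose, the force, the opening and the grip force at its end, in the units of the state.
- arm.sense(): the state, without advancing time (a new reading comes with each control period).
- arm.grab_frame(name): name is "scene" or "top" or "wrist"; returns a dict with "frame" (480x640x3 uint8, blue, green, red), "K" (3x3 intrinsics, pixels), "distortion" ([k1, k2, p1, p2, k3] as OpenCV has them; the pictures are not rectified), "cam_to_world" (4x4, takes a point from camera to world coordinates). Camera axes: x right, y down, z forward; pixel columns grow to the right and rows downward; lengths in m; the calibration is good to about 2 mm. A picture is of the moment at which its call begins. There is no depth.
- arm.job_done(): hands the job in; it is judged then, once.
Trained networks look in the newest picture that a camera, given by its name, has taken for a name from the list of things; names that differ only in an ending like _2 or _b are one class to them, and where a whole thing is asked for, a point or a joint stands for the part that bears it (a point fixed in the world has none). Each returns a list of dicts, best first, with "p" (0 to 1); they miss things now and then, are a little off and sometimes report something else, mostly with a low value. They report only what shows in the picture. A call takes as long as a camera call.
- arm.look_for(camera, name): "bbox" ([left, top, width, height] in pixels, round what is visible of it).
- arm.trace(camera, name): "mask" (480x640 bool, what is visible of it) and "bbox" ([left, top, width, height] in pixels, round what is visible of it).
- arm.mark_of(camera, name): "location" ([column, row] in pixels: a listed point, or the origin of a listed thing).
The state is a dict: "time_s": time; "joint_positions": joint angles; "joint_velocities": joint speeds; "tau": joint torques, N m; "tcp_pos": TCP position; "tool_rot": TCP orientation; "contact_force": force on the tool from outside, world axes, zero at the start; "moment": the same for the moment, N m; "finger_gap": finger opening in m; "finger_force": force on a finger pad.
Only numpy, scipy, OpenCV 4.12 (cv2) and the standard library are available. Lean on these libraries where they do the work, as an engineer would, in place of code of your own. Each camera call takes 0.05 s, during which the arm holds its last target. There are 200 camera calls.

## Working session

There is one attempt and no reset: what is moved stays moved. The work goes in short steps, Python scripts to look and compute and a shell command to move; the robot and the scene stay as the last step left them, time stands still between calls to the robot, and variables do not carry over. Pictures are saved under pics/ and viewed, at most 12 in all, crops included, and the job is handed in when it is done.

```bash
mkdir -p pics; ls; cat > h.py <<'E'
import numpy as np, cv2
from plant import arm
def ray(f,px):
    u=cv2.undistortPoints(np.array([[px]],float),f["K"],np.array(f["distortion"],float)).ravel()
    T=np.array(f["cam_to_world"]); d=T[:3,:3]@np.array([u[0],u[1],1]); return T[:3,3],d
def at_z(f,px,z):
    o,d=ray(f,px); return o+d*(z-o[2])/d[2]
def proj(f,P):
    T=np.linalg.inv(np.array(f["cam_to_world"])); 
    r=cv2.Rodrigues(T[:3,:3])[0]
    return cv2.projectPoints(np.atleast_2d(np.array(P,float)),r,T[:3,3],np.array(f["K"],float),np.array(f["distortion"],float))[0].reshape(-1,2)
E
python3 - <<'E'
from h import *
zs={"bridge":.052,"wheel_axis":.057,"long_tip":.026,"stop_point":.026,"batten_end":.024,"batten_back":.024,"batten":.012,"jig":0,"pencil":.012,"try_square":0,"glue_bottle":0,"spray_can":0,"screwdriver":0}
for c in("top","scene"):
    f=arm.grab_frame(c); cv2.imwrite(f"pics/{c}0.png",f["frame"]); print(c,np.round(f["cam_to_world"],2).tolist())
    for n,z in zs.items():
        r=arm.mark_of(c,n)
        if r: print(n,round(r[0]["p"],2),np.round(r[0]["location"]),at_z(f,r[0]["location"],z).round(4))
print(arm.sense())
E
```

```text
pics
top [[0.02, -0.98, 0.18, 0.26], [-1.0, -0.02, -0.02, 0.04], [0.02, -0.18, -0.98, 0.93], [0.0, 0.0, 0.0, 1.0]]
bridge 0.83 [340. 224.] [ 0.4662 -0.0346  0.052 ]
wheel_axis 0.95 [419. 228.] [ 0.4603 -0.191   0.057 ]
long_tip 0.65 [427. 268.] [ 0.3857 -0.214   0.026 ]
stop_point 0.8 [374. 228.] [ 0.4658 -0.1064  0.026 ]
batten_end 0.72 [360. 224.] [ 0.4736 -0.0798  0.024 ]
batten_back 0.65 [302. 220.] [0.4797 0.0412 0.024 ]
batten 0.61 [332. 224.] [ 0.4743 -0.0212  0.012 ]
jig 0.84 [359. 229.] [ 0.4679 -0.0802  0.    ]
pencil 0.51 [332. 246.] [ 0.4291 -0.0231  0.012 ]
try_square 0.57 [444. 321.] [ 0.2814 -0.2532  0.    ]
glue_bottle 0.74 [171. 181.] [0.5631 0.3194 0.    ]
spray_can 0.81 [226. 183.] [0.5622 0.2049 0.    ]
screwdriver 0.71 [202. 201.] [0.5209 0.2516 0.    ]
scene [[0.49, -0.54, 0.68, -0.41], [-0.87, -0.29, 0.4, -0.45], [-0.02, -0.79, -0.61, 0.78], [0.0, 0.0, 0.0, 1.0]]
bridge 0.84 [358. 244.] [ 0.4647 -0.0429  0.052 ]
wheel_axis 0.77 [418. 266.] [ 0.4479 -0.1906  0.057 ]
long_tip 0.59 [416. 299.] [ 0.3834 -0.2139  0.026 ]
stop_point 0.71 [389. 262.] [ 0.468  -0.1177 
[... 429 characters left out ...]
, 'joint_positions': array([-1.16598389,  0.46746299, -0.01161913,  1.60272071,  0.00596348,
        1.07141086, -0.05630767]), 'joint_velocities': array([-0.00107963, -0.00085456,  0.00019395, -0.00015044, -0.00076408,
        0.00185106,  0.00171749]), 'tau': array([-1.33832396e-03, -5.20409274e+01, -1.29446821e-02, -2.44054270e+01,
       -5.68233873e-02,  1.13842773e-02,  6.54101200e-06]), 'tcp_pos': array([0.28146358, 0.58589297, 0.2146078 ]), 'tool_rot': array([6.97679661e-01, 3.06313827e+00, 5.08042452e-05]), 'contact_force': array([-0.05263312,  0.00548279,  0.36825028]), 'moment': array([-0.00524031, -0.02285195, -0.03487153]), 'finger_force': 0.0, 'finger_gap': 0.09209923973817534}
```

View pics/top0.png

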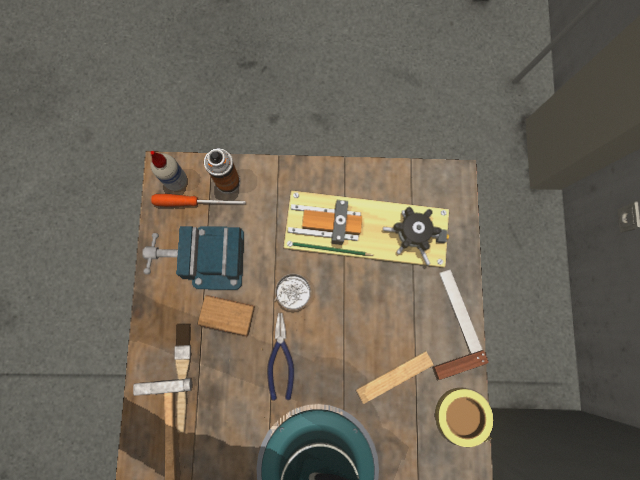

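View pics/scene0.png

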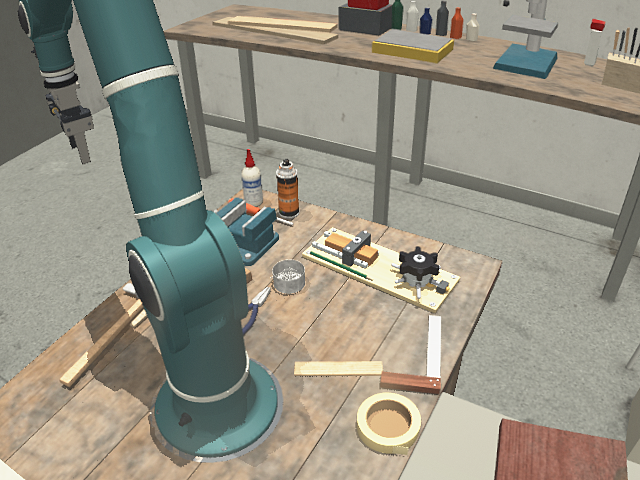

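```bash
python3 - <<'E'
import cv2
a=cv2.imread("pics/top0.png")[180:280,275:465]; a=cv2.resize(a,None,fx=4.2,fy=4.2,interpolation=cv2.INTER_CUBIC)
cv2.imwrite("pics/topc.png",a)
E
cat >> h.py <<'E'
from scipy.optimize import least_squares
PT={"bridge":(0,.047,.052),"wheel_axis":(0,-.105,.057),"stop_point":(0,-.031,.026),"jig":(0,0,0)}
def j2w(p,P):
    P=np.atleast_2d(P); c,s=np.cos(p[2]),np.sin(p[2]); return np.c_[p[0]+c*P[:,0]-s*P[:,1],p[1]+s*P[:,0]+c*P[:,1],P[:,2]]
E
python3 - <<'E'
from h import *
obs=[];F={}
for c in("top","scene"):
    f=F[c]=arm.grab_frame(c)
    for n in PT:
        r=arm.mark_of(c,n)
        if r: obs.append((c,n,r[0]["location"]))
    t=arm.trace(c,"jig")
    if t:
        m=t[0]["mask"].astype(np.uint8); print(c,t[0]["p"],m.sum(),t[0]["bbox"]); cv2.imwrite(f"pics/m_{c}.png",m*255)
        cs=max(cv2.findContours(m,0,1)[0],key=cv2.contourArea); print(cv2.approxPolyDP(cs,4,True).reshape(-1,2).tolist())
def res(p): return np.concatenate([proj(F[c],j2w(p,PT[n]))[0]-l for c,n,l in obs])
s=least_squares(res,[.467,-.08,0],loss="soft_l1"); print(s.x,res(s.x).round(1).reshape(-1,2).tolist())
for c in F: print(c,proj(F[c],j2w(s.x,[(x,y,.012) for x in(-.062,.062) for y in(-.18,.155)])).round(1).tolist())
E
```

```text
top 0.62 8513 [280.7, 191.8, 168.5, 78.8]
[[290, 193], [285, 248], [445, 264], [447, 209]]
scene 0.6 5525 [303.6, 225.5, 154.9, 87.5]
[[302, 253], [433, 312], [459, 279], [435, 263], [435, 252], [419, 247], [396, 252], [372, 243], [366, 231], [353, 236], [331, 228]]
[ 0.46803021 -0.08270367 -0.05847427] [[-2.5, -0.5], [-2.1, 0.9], [3.1, -2.1], [3.8, 1.6], [-0.5, -2.6], [2.8, -4.8], [-0.4, 2.1], [-0.1, 0.9]]
top [[446.9, 264.3], [284.2, 251.2], [448.3, 206.0], [289.4, 193.1]]
scene [[438.2, 307.8], [300.5, 254.5], [460.5, 273.9], [329.3, 227.4]]
```

View pics/topc.png

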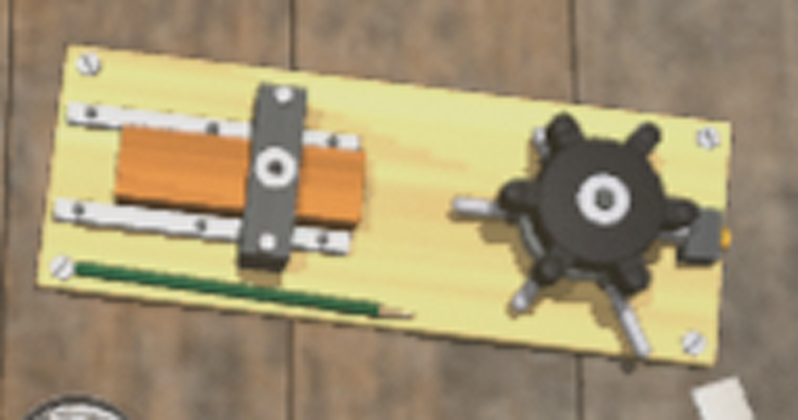

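The wheel is at crop (603,198) and the longest screw's tip at (640,350), 120° anticlockwise of the channel direction. That means two clicks clockwise. The batten is in the channel at left and the pencil on the near side.

```bash
cat >> h.py <<'E'
def yaw_tool():
    R=cv2.Rodrigues(arm.sense()["tool_rot"])[0]; return np.degrees(np.arctan2(R[1,1],R[0,1]))
E
python3 - <<'E'
from h import *
f=arm.grab_frame("top")
C=np.array([(-.062,-.18,.012),(-.062,.155,.012),(.062,-.18,.012),(.062,.155,.012)])
o=np.array([(445.3,266.5),(283.4,247.9),(448.7,208.9),(290.8,190.3)])
r=lambda p:(proj(f,j2w(p,C))-o).ravel()
s=least_squares(r,[.467,-.08,-.06]); print(s.x,np.degrees(s.x[2]),r(s.x).round(1))
d=np.degrees
for n in PT: print(n,j2w(s.x,PT[n]).round(4))
print("gap TCP at 180deg r52",j2w(s.x,(-.052,-.105,.05)),yaw_tool())
E
```

```text
[ 0.46905392 -0.08230178 -0.09441787] -5.409745349754096 [ 0.2  0.3 -0.2  0.   0.4 -0.3 -0.3 -0.1]
bridge [[ 0.4735 -0.0355  0.052 ]]
wheel_axis [[ 0.4592 -0.1868  0.057 ]]
stop_point [[ 0.4661 -0.1132  0.026 ]]
jig [[ 0.4691 -0.0823  0.    ]]
gap TCP at 180deg r52 [[ 0.40738638 -0.18193167  0.05      ]] 64.3405366546562
```

```bash
python3 -m inch '[0.15,-0.35,0.1,0,0,-0.24,-1, 0.15,-0.35,0.1,0,0,-0.24,-1, 0.15,-0.35,0,0,0,-0.24,-1, 0.15,-0.35,0,0,0,-0.24,-1, 0.15,-0.35,0,0,0,-0.24,-1, 0.1,-0.35,0,0,0,-0.24,-1, 0.1,-0.35,0,0,0,-0.24,-1, 0.1,-0.35,0,0,0,-0.24,-1, 0.1,-0.35,0,0,0,-0.24,-1, 0.1,-0.35,0,0,0,-0.24,-1]'; python3 - <<'E'
from h import *
print(yaw_tool(),arm.sense()["joint_positions"].round(2))
E
```

```text
time_s: 3.3
tcp_pos: [0.4694, 0.0593, 0.245]
tool_rot: [2.309, 2.13, 0.002]
contact_force: [1.0, -0.0, 0.0]
finger_gap: 0.0004
finger_force: 0.0
-4.626948609229732 [-0.61  0.12  0.46  2.01 -0.06  1.02 -0.21]
```

```bash
python3 -m inch '[-0.11,-0.32,-0.1,0,0,-0.03,-1, -0.11,-0.32,-0.1,0,0,0,-1, -0.11,-0.32,-0.1,0,0,0,-1, -0.11,-0.32,-0.1,0,0,0,-1, -0.11,-0.32,0,0,0,0,-1, 0,0,0,0,0,0,-1]'; python3 - <<'E'
from h import *
print(yaw_tool(),arm.sense()["joint_positions"].round(2))
f=arm.grab_frame("wrist"); cv2.imwrite("pics/w1.png",f["frame"]); print(np.round(f["cam_to_world"],3).tolist())
for n in ["wheel_axis","long_tip","stop_point","batten_end","batten_back","bridge"]:
    r=arm.mark_of("wrist",n)
    if r: print(n,round(r[0]["p"],2),np.round(r[0]["location"]),at_z(f,r[0]["location"],{**PT,"long_tip":(0,0,.026),"batten_end":(0,0,.024),"batten_back":(0,0,.024)}[n][2]).round(4))
E
```

```text
time_s: 4.05
tcp_pos: [0.3852, -0.1822, 0.1849]
tool_rot: [2.328, 2.108, -0.0]
contact_force: [-0.5, 0.7, 0.3]
finger_gap: 0.0004
finger_force: 0.0
-5.67696831998562 [-0.26  0.12  0.68  2.19 -0.1   0.86  0.38]
[[0.995, -0.096, -0.021, 0.391], [-0.098, -0.967, -0.234, -0.118], [0.002, 0.235, -0.972, 0.356], [0.0, 0.0, 0.0, 1.0]]
wheel_axis 0.8 [414. 228.] [ 0.4588 -0.1896  0.057 ]
long_tip 0.62 [325. 260.] [ 0.3897 -0.2175  0.026 ]
stop_point 0.78 [413. 129.] [ 0.4684 -0.1171  0.026 ]
batten_end 0.57 [414.  80.] [ 0.4716 -0.0797  0.024 ]
bridge 0.72 [421.   5.] [ 0.4727 -0.0342  0.052 ]
```

View pics/w1.png

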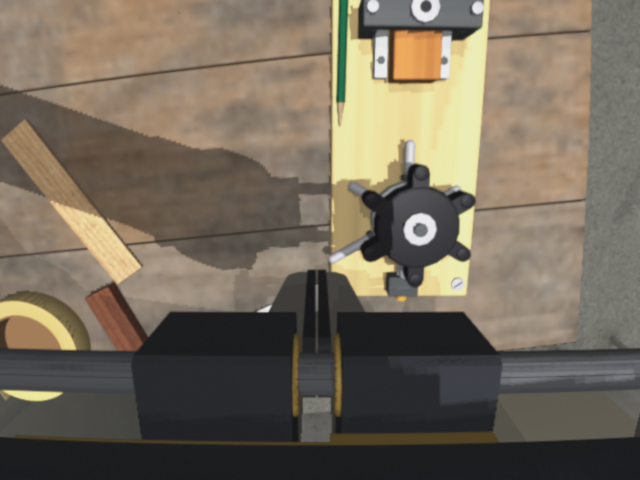

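```bash
python3 - <<'E'
from h import *
f=arm.grab_frame("wrist")
print("axis",at_z(f,(420.5,229.5),.075))
L=[(374,198),(374,253),(420,173),(466,201),(462,254),(415,278)]
P=np.array([at_z(f,l,.068) for l in L]); print(P[:,:2].round(4).tolist(),P.mean(0))
p=[.46905,-.0823,-.0944]
print(proj(f,j2w(p,[(0,-.105,.075),(-.062,0,.012),(-.062,-.1,.012),(.062,-.1,.012)]+[(.04*np.cos(a),-.105+.04*np.sin(a),.068) for a in np.radians([150,210,90,30,-30,-90])])).round().tolist())
E
```

```text
axis [ 0.46090547 -0.18185456  0.075     ]
[[0.4301, -0.1576], [0.4279, -0.1982], [0.4635, -0.1427], [0.4961, -0.1655], [0.493, -0.2049], [0.4575, -0.2204]] [ 0.46134492 -0.18155685  0.068     ]
[[418.0, 237.0], [330.0, 91.0], [329.0, 213.0], [472.0, 214.0], [369.0, 207.0], [368.0, 260.0], [419.0, 179.0], [465.0, 208.0], [460.0, 261.0], [412.0, 286.0]]
```

```bash
python3 - <<'E'
from h import *
f=arm.grab_frame("wrist"); s=arm.sense()
R=cv2.Rodrigues(s["tool_rot"])[0]
print("tcp px",proj(f,s["tcp_pos"]), proj(f,[s["tcp_pos"]+R@[a,b,0] for a in(-.01,.01) for b in(-.018,.018)]).round().tolist())
g=arm.grab_frame("top"); sc=arm.grab_frame("scene")
for n,i in(("top",g),("scene",sc)):
    c=proj(i,[.46,-.184,.075])[0].astype(int); print(n,c)
    a=i["frame"][c[1]-35:c[1]+35,c[0]-45:c[0]+45]; cv2.imwrite(f"pics/a_{n}.png",cv2.resize(a,None,fx=4.4,fy=4.4,interpolation=cv2.INTER_CUBIC))
w=f["frame"][255:315,270:370]
import numpy as np
A=cv2.imread("pics/a_top.png");B=cv2.imread("pics/a_scene.png"); h=np.hstack([A,B]); cv2.imwrite("pics/ab.png",np.vstack([h[:300],cv2.resize(w,(500,300))[:,:].copy() if 0 else np.hstack([cv2.resize(w,(480,288)),np.zeros((288,h.shape[1]-480,3),np.uint8)])]))
E
```

```text
tcp px [[316.19533206 288.83981305]] [[276.0, 310.0], [356.0, 310.0], [275.0, 267.0], [357.0, 267.0]]
top [417 226]
scene [418 255]
```

View pics/ab.png

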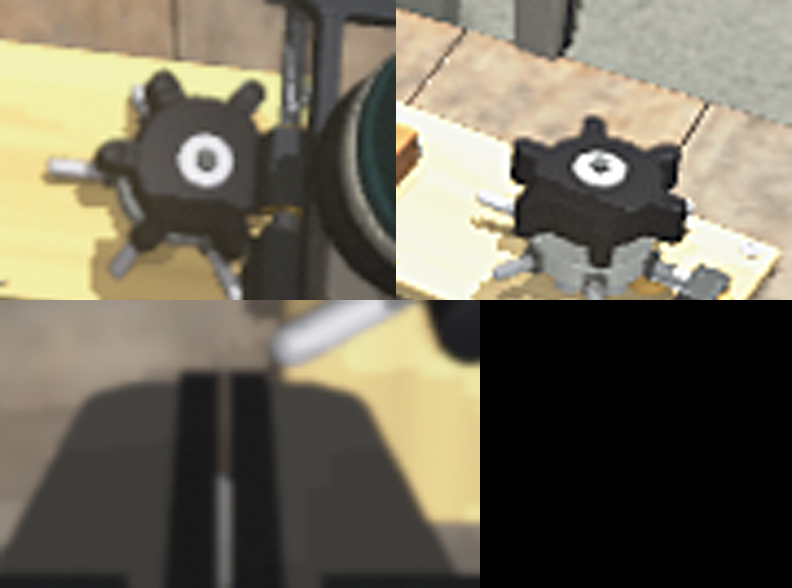

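```bash
python3 - <<'E'
from h import *
g=arm.grab_frame("top"); sc=arm.grab_frame("scene"); w=arm.grab_frame("wrist")
for f,p in((g,(418.2,226.9)),(sc,(419,257.8)),(w,(420.5,229.5))): print(at_z(f,p,.075))
E
```

```text
[ 0.45837754 -0.18510513  0.075     ]
[ 0.45225894 -0.18889436  0.075     ]
[ 0.46047766 -0.18282957  0.075     ]
```

```bash
python3 -m inch '[0.01,0.03,-0.18,0,0,0,-1, 0,0,-0.18,0,0,0,-1, 0,0,-0.18,0,0,0,-1, 0,0,-0.18,0,0,0,-1, 0,0,-0.18,0,0,0,-1, 0,0,0,0,0,0,-1, 0.05,-0.004,0,0,0,0,-1, 0.05,-0.004,0,0,0,0,-1, 0.04,-0.003,0,0,0,0,-1, 0,0,0,0,0,0,-1]'; python3 - <<'E'
from h import *
print(yaw_tool()); s=arm.sense(); print(s["tcp_pos"],s["contact_force"])
f=arm.grab_frame("wrist"); cv2.imwrite("pics/w2.png",f["frame"])
p=s["tcp_pos"][:2]-[.459,-.1845]; print(np.hypot(*p))
for k in range(13): # 10 deg cw steps
    a=np.radians(-10*k); print(-10*k,(np.array([[np.cos(a),-np.sin(a)],[np.sin(a),np.cos(a)]])@p+[.459,-.1845]).round(4), end=" ")
    b=np.radians(-10*(k+1)); print(((lambda q:np.array([[np.cos(q),-np.sin(q)],[np.sin(q),np.cos(q)]])@p)(b)-(lambda q:np.array([[np.cos(q),-np.sin(q)],[np.sin(q),np.cos(q)]])@p)(a))/.15)
E
```

```text
time_s: 6.0
tcp_pos: [0.4097, -0.1768, 0.05]
tool_rot: [2.32, 2.116, 0.0]
contact_force: [-0.8, -1.6, 1.0]
finger_gap: 0.0004
finger_force: 0.7
-5.274852150775803
[ 0.4097039  -0.17678191  0.05002444] [-0.75778235 -1.64052614  1.00149628]
0.049896638947724906
0 [ 0.4097 -0.1768] [0.01392767 0.05628616]
-10 [ 0.4118 -0.1683] [0.02349006 0.05301253]
-20 [ 0.4153 -0.1604] [0.03233873 0.04812814]
-30 [ 0.4202 -0.1532] [0.04020479 0.04178141]
-40 [ 0.4262 -0.1469] [0.04684926 0.03416516]
-50 [ 0.4332 -0.1418] [0.05207023 0.02551083]
-60 [ 0.441  -0.1379] [0.05570907 0.01608136]
-70 [ 0.4494 -0.1355] [0.05765523 0.00616327]
-80 [ 0.458  -0.1346] [ 0.05784956 -0.00394209]
-90 [ 0.4667 -0.1352] [ 0.05628616 -0.01392767]
-100 [ 0.4752 -0.1373] [ 0.05301253 -0.02349006]
-110 [ 0.4831 -0.1408] [ 0.04812814 -0.03233873]
-120 [ 0.4903 -0.1457] [ 0.04178141 -0.04020479]
```

View pics/w2.png

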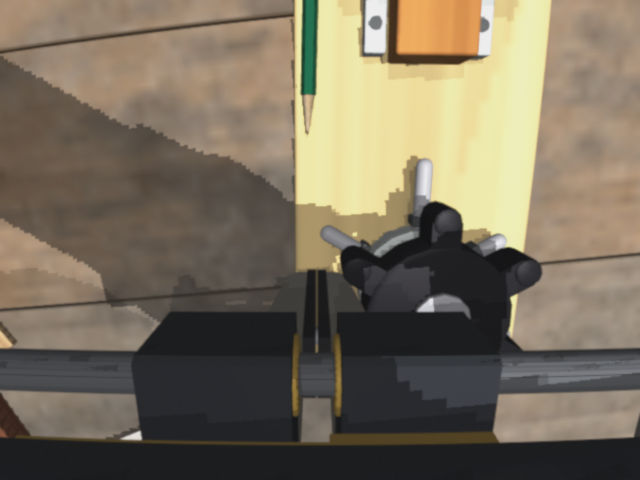

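```bash
python3 -m inch '[0.007,0.034,0,0,0,-0.21,-1, 0.011,0.033,0,0,0,-0.21,-1, 0.014,0.032,0,0,0,-0.21,-1, 0.017,0.03,0,0,0,-0.21,-1, 0.02,0.028,0,0,0,-0.21,-1, 0.023,0.026,0,0,0,-0.21,-1, 0.026,0.023,0,0,0,-0.21,-1, 0.028,0.021,0,0,0,-0.21,-1, 0.03,0.018,0,0,0,-0.21,-1, 0.032,0.014,0,0,0,-0.21,-1]'; python3 - <<'E'
from h import *
print(yaw_tool()); s=arm.sense(); print(s["tcp_pos"],s["contact_force"],s["joint_positions"].round(2))
f=arm.grab_frame("wrist"); cv2.imwrite("pics/w3.png",f["frame"])
E
```

```text
time_s: 7.3
tcp_pos: [0.4404, -0.1369, 0.0497]
tool_rot: [-3.07, -0.663, -0.001]
contact_force: [-0.4, -0.5, -1.7]
finger_gap: 0.0
finger_force: 0.0
-65.61811376104053
[ 0.44042325 -0.13687968  0.04965386] [-0.38112589 -0.52267144 -1.6962656 ] [-0.42  0.53  0.8   2.21 -0.65  0.65 -0.29]
```

View pics/w3.png

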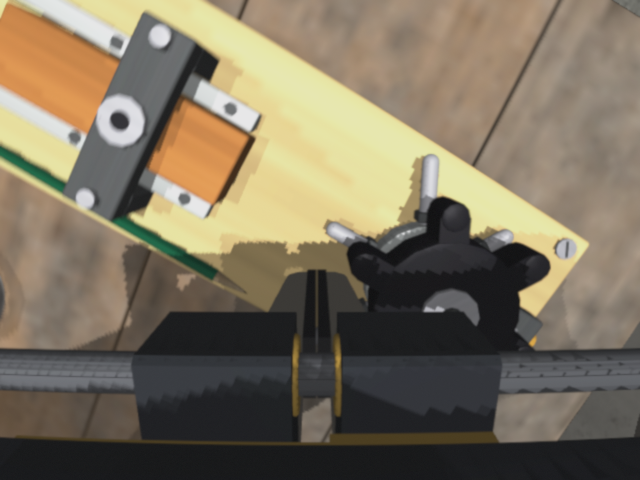

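```bash
python3 -m inch '[0.034,0.011,0,0,0,-0.21,-1, 0.035,0.008,0,0,0,-0.21,-1, 0.035,0.004,0,0,0,-0.21,-1, 0.036,0,0,0,0,-0.21,-1, 0.036,-0.004,0,0,0,-0.21,-1, 0.035,-0.007,0,0,0,-0.21,-1, 0.034,-0.011,0,0,0,-0.21,-1, 0.033,-0.014,0,0,0,-0.21,-1, 0.031,-0.018,0,0,0,-0.21,-1, 0.029,-0.021,0,0,0,-0.21,-1]'; python3 - <<'E'
from h import *
print(yaw_tool()); s=arm.sense(); print(s["tcp_pos"],s["contact_force"],s["joint_positions"].round(2))
f=arm.grab_frame("top"); cv2.imwrite("pics/w4.png",cv2.resize(f["frame"][180:280,275:465],None,fx=4.2,fy=4.2,interpolation=cv2.INTER_CUBIC))
for c in("scene","wrist"):
    f=arm.grab_frame(c)
    r=arm.mark_of(c,"long_tip")
    if r: print(c,r[0]["p"],at_z(f,r[0]["location"],.026))
E
```

```text
time_s: 8.6
tcp_pos: [0.491, -0.1449, 0.0495]
tool_rot: [-2.99, 0.962, 0.0]
contact_force: [-0.4, -0.7, 0.1]
finger_gap: 0.0003
finger_force: 0.0
-125.68629984464916
[ 0.49097371 -0.14490013  0.04952399] [-0.37885476 -0.6850417   0.05225508] [-0.55  0.73  1.03  2.1  -0.88  0.84 -1.17]
scene 0.78 [ 0.46008299 -0.11381037  0.026     ]
```

View pics/w4.png

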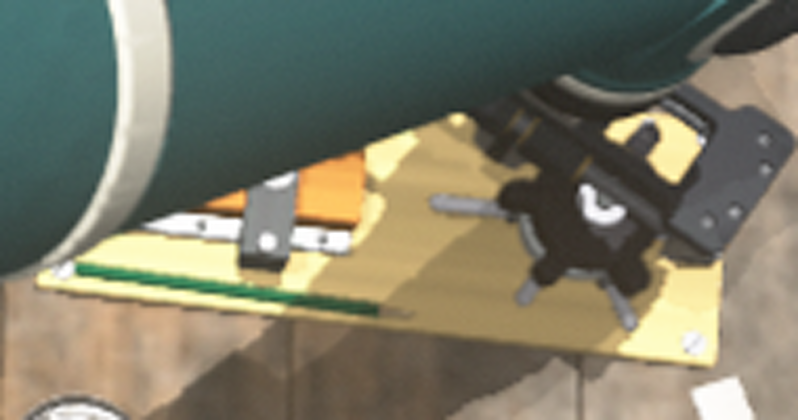

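The longest screw now points left down the channel at crop (432,203), with the wheel clicked in. Next I'll retract and go to the batten's free end.

```bash
python3 -m inch '[0.063,0.078,0,0,0,0,-1, 0.063,0.078,0,0,0,0,-1, 0,0,0.17,0,0,0,-1, 0,0,0.17,0,0,0,-1, 0,0,0.17,0,0,0,-1, 0,0,0.17,0,0,0,-1, -0.043,0.325,0,0,0,0.265,-1, -0.043,0.325,0,0,0,0.265,-1, -0.043,0.325,0,0,0,0.265,-1, -0.043,0.325,0,0,0,0.265,-1]'; python3 -m inch '[0,0,0,0,0,0,-1]'; python3 - <<'E'
from h import *
print(yaw_tool()); s=arm.sense(); print(s["tcp_pos"],s["contact_force"],s["joint_positions"].round(2))
p=[.46905,-.0823,-.0944]
def jig(w):
    d=np.array(w[:2])-p[:2]; c,q=np.cos(p[2]),np.sin(p[2]); return (np.array([c*d[0]+q*d[1],-q*d[0]+c*d[1]])*1000).round(1)
for c in("top","scene","wrist"):
    f=arm.grab_frame(c)
    for n,z in(("long_tip",.026),("batten_end",.024),("batten_back",.024),("bridge",.052)):
        r=arm.mark_of(c,n)
        if r: w=at_z(f,r[0]["location"],z); print(c,n,round(r[0]["p"],2),w.round(4),jig(w))
    if c=="wrist": cv2.imwrite("pics/w5.png",f["frame"])
print("tcp jig",jig(s["tcp_pos"]))
E
```

```text
time_s: 10.1
tcp_pos: [0.4839, 0.0761, 0.1518]
tool_rot: [-3.138, 0.133, -0.001]
contact_force: [0.5, 0.2, 0.4]
finger_gap: 0.0006
finger_force: 0.0
time_s: 10.22
tcp_pos: [0.4837, 0.0785, 0.1514]
tool_rot: [-3.138, 0.128, 0.001]
contact_force: [-1.0, -0.0, 0.1]
finger_gap: 0.0003
finger_force: 0.0
-94.66889029828789
[0.48365779 0.07851913 0.15137734] [-1.02709798 -0.04677442  0.06362135] [-1.15  0.51  1.18  2.09 -0.6   0.93 -1.28]
top long_tip 0.92 [ 0.4705 -0.1076  0.026 ] [  3.8 -25.1]
top batten_end 0.98 [ 0.4789 -0.0796  0.024 ] [9.5 3.6]
top batten_back 0.92 [0.4804 0.0391 0.024 ] [ -0.2 122. ]
top bridge 0.94 [ 0.4709 -0.041   0.052 ] [-2.1 41.3]
scene long_tip 0.62 [ 0.4589 -0.1079  0.026 ] [ -7.7 -26.5]
scene batten_end 0.69 [ 0.4655 -0.0844  0.024 ] [-3.4 -2.5]
scene batten_back 0.77 [0.4734 0.0265 0.024 ] [ -5.9 108.7]
scene bridge 0.67 [ 0.4706 -0.0407  0.052 ] [-2.4 41.5]
wrist long_tip 0.94 [ 0.4678 -0.1134  0.026 ] [  1.7 -31.1]
wrist batten_end 0.69 [ 0.473  -0.0829  0.024 ] [ 4.  -0.2]
wrist batten_back 0.61 [0.4827 0.0376 0.024 ] [  2.3 120.6]
wrist bridge 0.88 [ 0.4759 -0.0368  0.052 ] [ 2.5 45.9]
tcp jig [ -0.6 161.5]
```

View pics/w5.png

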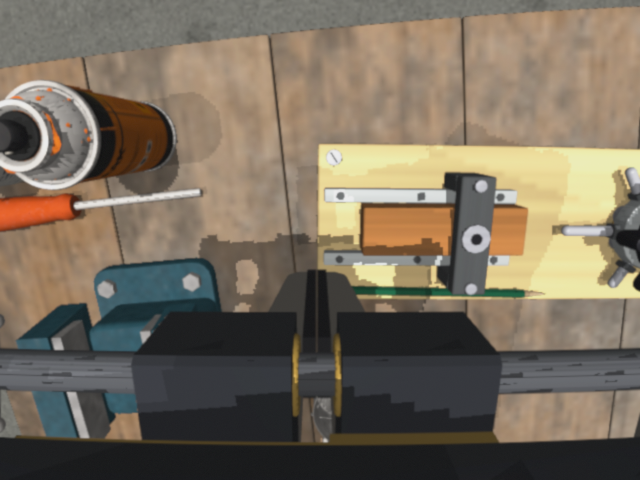

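The batten's free end is at (362,230), the screw tip at (562,231) and the wheel is clicked. The vice is close at lower left, so I'll turn the gripper 90° to keep its long body away from the vice before going down.

```bash
python3 -m inch '[0,0,0,0,0,0.346,-1, 0,0,0,0,0,0.346,-1, 0,0,0,0,0,0.346,-1, 0,0,0,0,0,0.346,-1, 0,0,0,0,0,0.346,-1, 0,0,0,0,0,0.346,-1, 0,0,0,0,0,0.346,-1, 0,0,0,0,0,0.346,-1, 0,0,0,0,0,0.346,-1, 0,0,0,0,0,0,-1]'; python3 - <<'E'
from h import *
print(yaw_tool(),arm.sense()["joint_positions"].round(2))
E
```

```text
time_s: 12.22
tcp_pos: [0.484, 0.0731, 0.1517]
tool_rot: [-2.337, -2.099, -0.001]
contact_force: [-0.5, -0.6, -0.0]
finger_gap: 0.0006
finger_force: 0.0
-6.141521233484081 [-0.87  0.34  0.78  2.08 -0.32  0.84 -0.  ]
```

```bash
python3 -m inch '[0,0,-0.17,0,0,0,-1, 0,0,-0.17,0,0,0,-1, 0,0,-0.17,0,0,0,-1, 0,0,-0.17,0,0,0,-1, 0,0,-0.16,0,0,0,-1, 0,0,0,0,0,0,-1]' && python3 -m inch '[-0.004,-0.04,0,0,0,0,-1, -0.004,-0.04,0,0,0,0,-1, -0.004,-0.04,0,0,0,0,-1, -0.004,-0.04,0,0,0,0,-1, -0.004,-0.04,0,0,0,0,-1, -0.004,-0.04,0,0,0,0,-1]'
```

```text
time_s: 12.98
tcp_pos: [0.4828, 0.0726, 0.0243]
tool_rot: [-2.337, -2.098, 0.005]
contact_force: [0.1, -0.0, 0.7]
finger_gap: 0.0001
finger_force: 0.0
time_s: 13.72
tcp_pos: [0.4805, 0.037, 0.0257]
tool_rot: [-2.335, -2.102, -0.001]
contact_force: [0.7, 0.7, 1.7]
finger_gap: 0.0007
finger_force: 0.5
```

```bash
python3 -m inch '[-0.002,-0.024,0,0,0,0,-1, -0.002,-0.024,0,0,0,0,-1, -0.002,-0.024,0,0,0,0,-1, -0.002,-0.024,0,0,0,0,-1, -0.002,-0.014,0,0,0,0,-1, 0,0,0,0,0,0,-1]'; python3 - <<'E'
from h import *
f=arm.grab_frame("wrist"); cv2.imwrite("pics/w6.png",f["frame"])
for n,z in(("long_tip",.026),("batten_end",.024)):
    r=arm.mark_of("wrist",n)
    if r: print(n,r[0]["p"],np.round(r[0]["location"]),at_z(f,r[0]["location"],z))
E
```

```text
time_s: 14.48
tcp_pos: [0.4787, 0.0203, 0.0255]
tool_rot: [2.335, 2.101, -0.001]
contact_force: [-0.0, -0.3, -0.6]
finger_gap: 0.0005
finger_force: 0.0
```

View pics/w6.png

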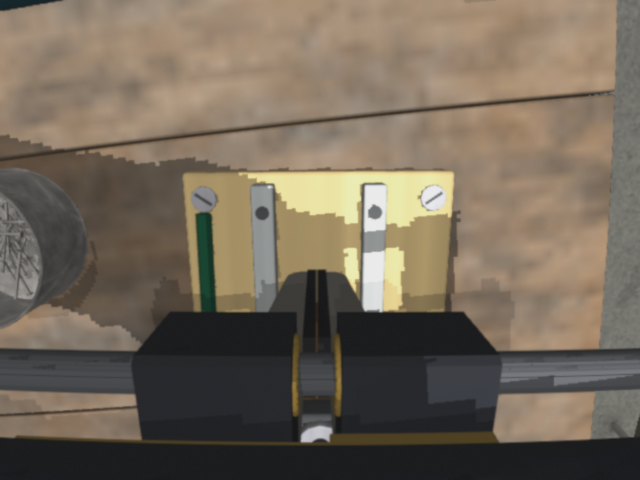

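The wrist view now faces the channel's open end, with the finger at (318,275) between the rails, so the stop is out of sight. I'll feel for it in small steps.

```bash
for i in 1; do python3 -m inch '[-0.001,-0.01,0,0,0,0,-1, -0.001,-0.01,0,0,0,0,-1, 0,0,0,0,0,0,-1]'; done; python3 -m inch '[-0.001,-0.01,0,0,0,0,-1, 0,0,0,0,0,0,-1]'; python3 - <<'E'
from h import *
for c in("top","scene"):
    f=arm.grab_frame(c)
    cv2.imwrite(f"pics/b_{c}.png",f["frame"])
    for n,z in(("long_tip",.026),("batten_end",.024)):
        r=arm.mark_of(c,n)
        if r: print(c,n,r[0]["p"],np.round(r[0]["location"]),at_z(f,r[0]["location"],z))
E
```

```text
time_s: 15.0
tcp_pos: [0.4786, 0.0175, 0.0256]
tool_rot: [2.335, 2.101, -0.0]
contact_force: [0.4, -0.2, -0.3]
finger_gap: 0.0003
finger_force: 0.0
time_s: 15.25
tcp_pos: [0.4784, 0.0161, 0.0256]
tool_rot: [2.335, 2.102, -0.0]
contact_force: [0.6, 0.0, -0.4]
finger_gap: 0.0004
finger_force: 0.1
top long_tip 0.97 [374. 230.] [ 0.46165994 -0.10819455  0.026     ]
top batten_end 0.73 [375. 228.] [ 0.46465636 -0.10997377  0.024     ]
scene long_tip 0.97 [383. 263.] [ 0.45984953 -0.10821449  0.026     ]
scene batten_end 0.65 [387. 265.] [ 0.45910387 -0.11626426  0.024     ]
```

```bash
python3 -m inch '[-0.001,-0.01,0,0,0,0,-1, 0,0,0,0,0,0,-1]'; python3 -m inch '[0,-0.007,0,0,0,0,-1, 0,0,0,0,0,0,-1]'
```

```text
time_s: 15.8
tcp_pos: [0.4783, 0.0157, 0.0256]
tool_rot: [-2.333, -2.102, -0.001]
contact_force: [0.4, 5.5, 0.1]
finger_gap: 0.0001
finger_force: 2.2
time_s: 16.05
tcp_pos: [0.4784, 0.0155, 0.0257]
tool_rot: [-2.332, -2.102, -0.002]
contact_force: [1.1, 7.1, -0.2]
finger_gap: 0.0
finger_force: 3.4
```

The reaction rises to 7 N at the expected place, so the batten is up against the screw. I'll back off, lift and check.

```bash
python3 -m inch '[0.003,0.03,0,0,0,0,-1, 0.008,0.08,0,0,0,0,-1, 0.01,0.1,0,0,0,0,-1, 0,0.05,0.2,0,0,0,-1, 0,0,0.3,0,0,0,-1, 0,0,0.3,0,0,0,-1, 0,0.2,0.2,0,0,0,-1, 0,0.2,0,0,0,0,-1, 0,0,0,0,0,0,-1]'; python3 - <<'E'
from h import *
f=arm.grab_frame("top"); A=cv2.resize(f["frame"][180:280,275:465],(760,400),interpolation=cv2.INTER_CUBIC)
for n,z in(("long_tip",.026),("batten_end",.024)):
    r=arm.mark_of("top",n)
    if r: print(n,r[0]["p"],np.round(r[0]["location"]),at_z(f,r[0]["location"],z))
g=arm.grab_frame("scene"); B=cv2.resize(g["frame"][220:315,300:480],(379,200),interpolation=cv2.INTER_CUBIC)
cv2.imwrite("pics/fin.png",np.vstack([A,np.hstack([B,cv2.resize(g["frame"],(381,200))])])[:600])
E
```

```text
time_s: 17.18
tcp_pos: [0.4812, 0.1158, 0.1758]
tool_rot: [-2.329, -2.108, -0.001]
contact_force: [0.8, -0.8, -0.1]
finger_gap: 0.0004
finger_force: 0.0
long_tip 0.66 [375. 229.] [ 0.46376381 -0.10861631  0.026     ]
batten_end 0.89 [378. 224.] [ 0.47491379 -0.11662219  0.024     ]
```

View pics/fin.png

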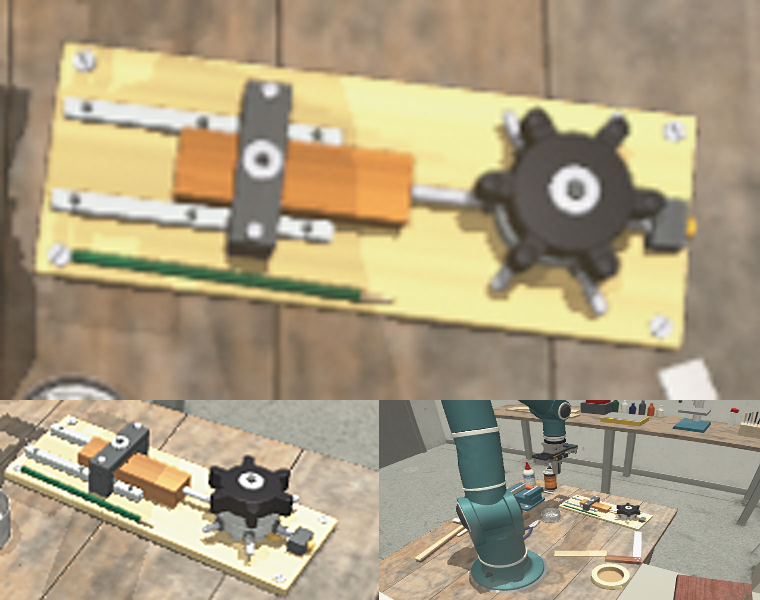

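The batten's end meets the longest screw at (412,193). The wheel is in its click, the pencil is where it was, and the gripper is clear.

```bash
python3 -c "from plant import arm; print(arm.job_done())"
```

```text
the job is handed in; nothing more can be done
None
```

I turned the thumbwheel two clicks clockwise so the longest screw points down the channel, pushed the batten up against it, and handed the job in; no verdict came back.

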